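Lay the sharpening stone down and seat it against the rail

TASK

The sharpening stone is standing on its long edge on the wooden board. With the fingertips only, push its top over towards the board's rail so that it lies flat with its thin pale layer up, then push it along the board until its long side sits flush against the rail. Do not pinch or lift the stone, leave it wholly on the board, and do not disturb the oil bottle, loupe, wax stub and brush.

Things in the scene. Friction and masses are not known exactly. Their poses are not given: they have to be found in the camera images.
- board: fixed flat wooden board lying on the bench, 220 (x) x 240 (y) x 18 mm thick; origin at the centre of its underside, z up. A straight dark wooden rail, 18 mm wide and 14 mm high above the board's top, runs along y over the board's whole length at its +x edge; the rail's inner face is at x = +90 mm, looks to -x. The board's yaw differs from run to run.
- rail_face (a point): point at the foot of the middle of the rail's inner face, on the board's top (18 mm above the bench); axes as the board's
- stone_center (a point): centre of the loose sharpening stone, a block 24 x 150 x 60 mm, about 0.5 kg, standing on a long narrow edge on the board, coarse side to the rail, up to 0.2 rad out of square. Own axes: x thickness (24), y length (150), z width (60, up at the start). Dark coarse layer (16 mm) on its +x side, pale fine layer (8 mm) on -x. Lying flat, pale side up, x points down and z to the rail.
- stone_top_l (a point): point on the stone's upper long narrow face (stone z = +30 mm from its centre), 72 mm from the middle towards +y; this narrow face is the one that ends against the rail; axes as the stone's. Pushed near here on its pale side, the stone tips over its lower edge and drops flat
- stone_top_r (a point): the same, 72 mm from the middle towards -y
- oil: closed amber bottle of honing oil standing on the bench beside the board, 38 mm diameter, 85 mm high; origin at the centre of its underside. Leave alone.
- loupe: black eye loupe standing on the bench beside the board, 38 mm diameter, 36 mm high; origin at the centre of its underside. Leave alone.
- wax: dark red wax stub standing on the bench beside the board, a cylinder 38 mm diameter, 55 mm high; origin at the centre of its underside. Leave alone.
- brush: small bench brush 160 mm long lying on the bench beside the board, along its own x; origin under its middle. Leave alone.
There are look-alikes about, which are no part of the job. Leave any blue or red look-alike of the part that bears stone_center alone.

How it is judged:
At the end, for the whole second after the job is handed in: The stone lies flat on the board, pale thin layer up (within 4 degrees), both ends of its long side within 4 mm of the rail's inner face, wholly on the board (its middle within 45 mm of the board's middle along the rail), at rest (angle between stone_center's own x axis and vertical above 3.07 rad and height (world z) of stone_center between 0.026 and 0.034 m and x of stone_top_l in the frame of board between 0.086 and 0.093 m and x of stone_top_r in the frame of board between 0.086 and 0.093 m and y of stone_center in the frame of board between -0.045 and 0.045 m and linear speed of stone below 0.02 m/s); the robot touches nothing.
It fails at once if the stone is lifted: its centre rises more than 15 mm above its height when standing on the board (height (world z) of stone_center above 0.063 m).
It fails at once if the stone is lifted while lying flat: its centre rises about 12 mm above its height when lying on the board (angle between stone_center's own x axis and vertical above 3 rad and height (world z) of stone_center above 0.042 m).
It fails at once if the oil bottle, loupe, wax stub or brush is moved by more than 15 mm (distance of any of oil, loupe, wax, brush from where it was at the start of the episode above 0.015 m).
It also fails if it takes over 42 s, if anything falls off the work surface, if the arm or the gripper's body presses on something with over 40 N, if the wrist force passes 120 N, or if a joint passes its speed limit or range.

ROBOT

A 7-joint arm with a two-finger parallel gripper is mounted at the origin on the work surface. World frame = base frame: x ahead of the robot, y to its left, z up, the work surface at z = 0. Lengths are in m, angles in rad, forces in N, time in s.
With the tool pointing down it reaches from about 0.35 to 0.9 m from the base axis. Payload 7.2 kg.
Tool frame: the origin (TCP) lies on the centre line of the jaws, within the pads' length; the fingertips stand 8 mm ahead of it and the grasp point (between the pads) lies 11 mm behind it; z points along the fingers, y is the line along which they close (so a half turn about z gives the same grasp; the last joint's range is limited). The gripper opens to 88 mm and grips with 3 to 60 N. Pads are 20 mm wide; open, the fingers measure 115 mm over their backs; the gripper's body (75 mm by 178 mm) begins 61 mm behind the grasp point.
Start: joints at [1.272, 0.411, -0.013, 1.596, 0.006, 1.134, -0.082], TCP at [0.143, -0.608, 0.231] pointing down, gripper open.
Joint ranges: [-2.95, 2.95], [-0.29, 1.99], [-1.47, 1.44], [0.14, 2.54], [-1.03, 4.17], [0.13, 1.85], [-2.86, 2.86]. Speed limits (rad/s): [2.39, 2.39, 3.01, 3.01, 3.14, 3.14, 3.14].

INTERFACE

Orientations are given as a unit quaternion [x, y, z, w].
In Python, from rig import manip, camera, workorder gives the robot as it stands.
- The arm moves only by the tool send_rows, never from a script. Its argument "commands" is a list of rows, each a list of 4 numbers: the shift along the tool's x, y, z in mm, then the turn about the tool's z in rad. In form: [[tx, ty, tz, roll], ...]. A call has 1 to 10 rows; each row shifts and turns the commanded pose from where the row before left it, along the tool's axes as they then stand; what a row does not reach is not made up. A row lasts 1/8 s, in which the tool goes at most 62.5 mm and 10.7 degrees, less where a joint would pass 70% of its speed; a pose out of reach is approached as far as the arm can. A call with a gripper value outside its range is refused whole. "fingers" is the opening, from 0 (shut) to 1 (fully open), set as the call begins (left out, the last holds). The fingers move at their own pace and stop on an object; "squeeze" is the grip in N (left out, the last holds). Time passes only in rows, so rows that do not move let the fingers close. It gives the time, the measured TCP pose, the force, the opening and the grip force at its end, in the units of the state.
- manip.get_obs(): the state, without advancing time (a new reading comes with each control period).
- camera(name): name is "side" or "top" or "wrist"; returns a dict with "frame" (400x640x3 uint8, red, green, blue), "camera_matrix" (3x3 intrinsics, pixels), "camera_from_world" (4x4, takes a point from world to camera coordinates); the wrist camera has in their place "tool_from_camera" (4x4, takes a point from camera to tool coordinates, whose origin is the TCP and whose axes are the flange's). Camera axes: x right, y down, z forward; pixel columns grow to the right and rows downward; lengths in m; the calibration is good to about 2 mm. A picture is of the moment at which its call begins: read the wrist's pose just before it. There is no depth.
- workorder.close_job(): hands the job in; it is judged then, once.
The state is a dict: "time": time; "q": joint angles; "qvel": joint speeds; "joint_torque": joint torques, N m; "position": TCP position; "tcp_rot": TCP orientation; "force": force on the tool from outside, world axes, zero at the start; "ft_torque": the same for the moment, N m; "finger_gap": finger opening in m; "grip_force": force on a finger pad.
Only numpy, scipy, OpenCV 4.12 (cv2) and the standard library are available. Lean on these libraries where they do the work, as an engineer would, in place of code of your own. Each camera call takes 0.05 s, during which the arm holds its last target. There are 200 camera calls.

## Working session

There is one attempt and no reset: what is moved stays moved. The work goes in short steps, Python scripts to look and compute and a tool call to move; the robot and the scene stay as the last step left them, time stands still between calls to the robot, and variables do not carry over. Pictures are saved under pics/ and viewed, at most 10 in all, crops included, and the job is handed in when it is done.

Besides the shell and the picture viewer there is one more tool, called after ">>>" as name(argument=value, ...), one argument or row to a line, values as JSON. send_rows: Moves the arm, as the interface text tells. Its arguments: {"type":"object","properties":{"commands":{"type":"array","items":{"type":"array","items":{"type":"number"}}},"fingers":{"type":"number"},"squeeze":{"type":"number"}},"required":["commands"]}

```bash
mkdir -p pics; cat > h.py <<'E'
from rig import manip, camera, workorder
import numpy as np, cv2
from scipy.spatial.transform import Rotation as R
def snap(n,fn=None):
    c=camera(n)
    if fn: cv2.imwrite('pics/'+fn,c['frame'][:,:,::-1])
    return c
def ray(c,uv,z):
    T=np.linalg.inv(c['camera_from_world']); d=T[:3,:3]@np.linalg.solve(c['camera_matrix'],[uv[0],uv[1],1.]); o=T[:3,3]
    return o+d*(z-o[2])/d[2]
def proj(c,p):
    q=c['camera_from_world']@np.r_[p,1]; q=c['camera_matrix']@q[:3]; return q[:2]/q[2]
E
python3 - <<'E'
from h import *
a=snap('top');b=snap('side')
cv2.imwrite('pics/top.png',a['frame'][:,:,::-1]);cv2.imwrite('pics/side.png',b['frame'][:,:,::-1])
o=manip.get_obs();print(o['position'],o['tcp_rot'],o['time'],R.from_quat(o['tcp_rot']).as_matrix().round(3))
for c in(a,b):print(np.linalg.inv(c['camera_from_world']).round(3))
E
```

```text
[ 0.14282155 -0.60801634  0.22990421] [ 9.93348116e-01  1.15147761e-01 -1.35926997e-04 -7.03171394e-04] 0.1 [[ 0.973  0.229 -0.   ]
 [ 0.229 -0.973  0.001]
 [-0.    -0.001 -1.   ]]
[[ 0.021 -0.98   0.197  0.404]
 [-1.    -0.022 -0.002  0.055]
 [ 0.006 -0.197 -0.98   0.933]
 [ 0.     0.     0.     1.   ]]
[[ 0.994 -0.078  0.079  0.489]
 [-0.11  -0.592  0.799 -0.774]
 [-0.016 -0.802 -0.597  0.715]
 [ 0.     0.     0.     1.   ]]
```

View pics/top.png

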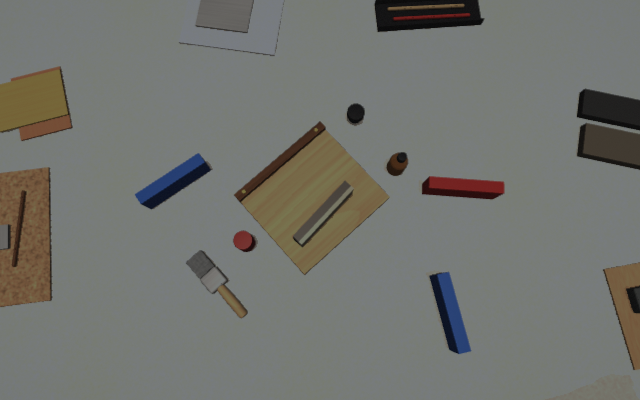

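View pics/side.png

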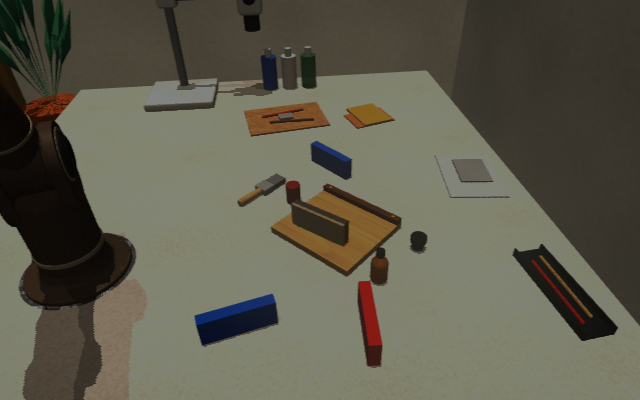

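The stone is the grey-beige block on the board, at top (323,213) and side (320,222). The blue blocks at top (172,180) and (450,312) and the red one at (463,187) are look-alikes. The rail runs from top (237,197) to (323,126). I'll confirm in an enlarged crop.

```bash
python3 - <<'E'
from h import *
a=cv2.imread('pics/top.png');b=cv2.imread('pics/side.png')
A=cv2.resize(a[115:280,225:395],None,fx=3.5,fy=3.5,interpolation=cv2.INTER_CUBIC)
B=cv2.resize(b[180:275,265:410],(800-A.shape[1],int(95*(800-A.shape[1])/145)),interpolation=cv2.INTER_CUBIC)
o=np.zeros((A.shape[0],800,3),np.uint8);o[:,:A.shape[1]]=A;o[:B.shape[0],A.shape[1]:]=B
cv2.imwrite('pics/crop.png',np.clip(o*1.6,0,255).astype(np.uint8))
E
```

```text
(no output)
```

View pics/crop.png

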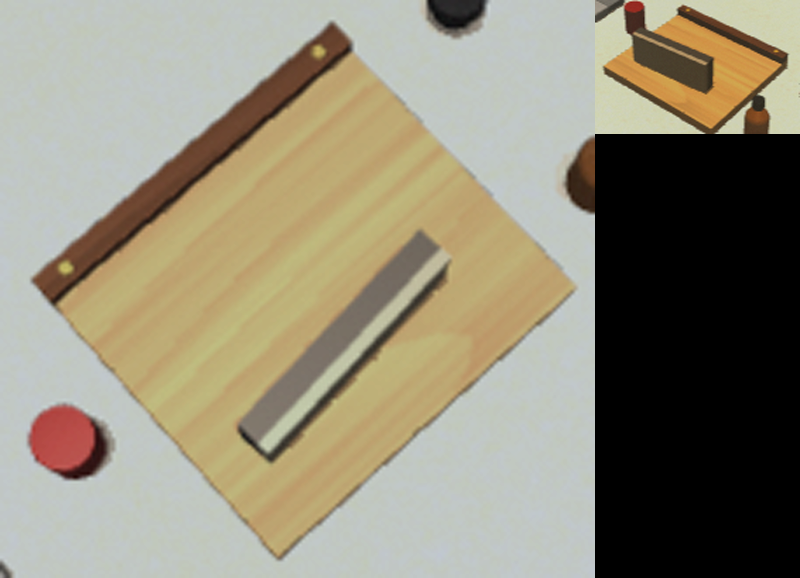

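The crop confirms it: dark coarse layer towards the rail, pale layer away from it. Now the board and stone poses from these corners.

```bash
python3 - <<'E'
from h import *
a=snap('top');f=lambda u,v,z:ray(a,(u/3.5+225,v/3.5+115),z)[:2]
P=np.array([f(575,288,.018),f(280,558,.018),f(33,281,.032),f(333,24,.032)]) # (-x,-y),(-x,+y),(+x,+y),(+x,-y)
print(P.round(4),[np.linalg.norm(P[i]-P[(i+1)%4]).round(4) for i in range(4)])
c=P.mean(0); ux=(P[2]+P[3]-P[0]-P[1]);uy=(P[1]+P[2]-P[0]-P[3])
yx=np.arctan2(ux[1],ux[0]);yy=np.arctan2(-uy[0],uy[1]);yaw=(yx+yy)/2;print('board',c,yx,yy)
S=np.array([f(238,429,.078),f(420,230,.078),f(451,258,.078),f(272,460,.078)])
print(S.round(4),[np.linalg.norm(S[i]-S[(i+1)%4]).round(4) for i in range(4)])
d=S[0]-S[1];d2=S[3]-S[2];sy=[np.arctan2(-v[0],v[1]) for v in(d,d2)];print('stone yaw',sy,'c',S.mean(0))
Rb=np.array([[np.cos(yaw),-np.sin(yaw)],[np.sin(yaw),np.cos(yaw)]])
print('stone in board',((S-c)@Rb).round(4),((S.mean(0)-c)@Rb).round(4))
for n,u,v,z in[('oil',400,157,.085),('loupe',356,109,.036),('wax',243,240,.055),('brush',215,285,.01)]:
  p=ray(a,(u,v),z)[:2];print(n,p.round(3),((p-c)@Rb).round(3))
E
```

```text
[[ 0.6013 -0.1057]
 [ 0.4385  0.0663]
 [ 0.5953  0.215 ]
 [ 0.759   0.0419]] [np.float64(0.2369), np.float64(0.2162), np.float64(0.2382), np.float64(0.216)]
board [0.59852121 0.05438463] 0.7556524064716628 0.7578487929017298
[[ 0.5054  0.0902]
 [ 0.6197 -0.0085]
 [ 0.604  -0.026 ]
 [ 0.4889  0.0712]] [np.float64(0.1511), np.float64(0.0235), np.float64(0.1507), np.float64(0.0252)]
stone yaw [np.float64(0.8585828845656072), np.float64(0.8699325027021727)] c [0.55450454 0.03174083]
stone in board [[-0.0431  0.09  ]
 [-0.0277 -0.0603]
 [-0.0512 -0.0622]
 [-0.0682  0.0875]] [-0.0475  0.0138]
oil [ 0.669 -0.116] [-0.066 -0.172]
loupe [ 0.788 -0.034] [ 0.077 -0.194]
wax [0.501 0.189] [0.022 0.165]
brush [0.414 0.248] [-0.002  0.267]
```

Sizes check out: board 216–238 mm, stone 151×24 mm. Stone yaw is about 0.864, board yaw 0.757. I'll move above the pale side with the tool x along the stone's normal.

>>> send_rows(
  commands=[
    [36.4,-35.8,0,0],
    [36.4,-35.8,0,0],
    [36.4,-35.8,0,0],
    [36.4,-35.8,0,0],
    [36.4,-35.8,0,0],
    [36.4,-35.8,0,0],
    [36.4,-35.8,0,0],
    [36.4,-35.8,0,0],
    [36.4,-35.8,0,0],
    [36.4,-35.8,0,0],
  ],
  fingers=1,
)

```text
time: 1.4
position: [0.416, -0.1752, 0.2307]
tcp_rot: [0.993, 0.115, 0.0, 0.0]
force: [0.8, -0.5, 0.2]
finger_gap: 0.0877
grip_force: 0.0
```

>>> send_rows(
  commands=[
    [36.4,-35.8,0,0],
    [36.4,-35.8,0,0],
    [36.4,-35.8,0,0],
    [36.4,-35.8,0,0],
    [0,0,0,-0.1266],
    [0,0,0,-0.1266],
    [0,0,0,-0.1266],
    [0,0,0,-0.1266],
    [0,0,0,-0.1266],
    [0,0,0,0],
  ],
)

```text
time: 2.65
position: [0.5242, -0.0041, 0.2304]
tcp_rot: [0.908, 0.418, -0.0, -0.0]
force: [0.1, 0.0, -0.2]
finger_gap: 0.0877
grip_force: 0.0
```

```bash
python3 - <<'E'
from h import *
o=manip.get_obs();c=snap('wrist','w1.png')
M=R.from_quat(o['tcp_rot']).as_matrix();print(o['time'],o['position'],np.arctan2(M[1,0],M[0,0]),M[:,2],o['q'],o['finger_gap'])
C=M@c['tool_from_camera'][:3,:3];t=o['position']+M@c['tool_from_camera'][:3,3];print(t)
E
```

```text
2.65 [ 0.52423396 -0.00406107  0.23043402] 0.8628522428679419 [-4.65385894e-04  9.01056215e-05 -9.99999888e-01] [ 0.39847369  0.29839322 -0.59036167  1.80891021  0.18544096  1.09009364
 -0.965718  ] 0.08774240293210556
[0.57593052 0.05594109 0.38471114]
```

View pics/w1.png

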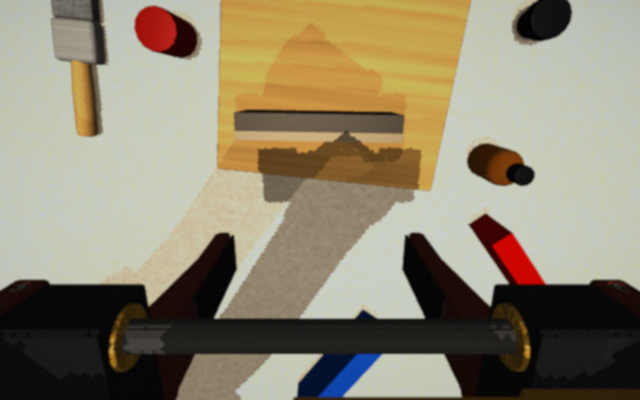

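The stone is parallel to the finger line and centred (cols 235–403, finger mid ≈ 320). Descend and check contact slowly.

>>> send_rows(
  commands=[
    [0,0,40,0],
    [0,0,40,0],
    [0,0,40,0],
    [0,0,38,0],
    [5,0,0,0],
    [5,0,0,0],
    [5,0,0,0],
    [5,0,0,0],
    [4,0,0,0],
    [4,0,0,0],
  ],
)

```text
time: 3.95
position: [0.5426, 0.0171, 0.0729]
tcp_rot: [0.908, 0.418, -0.0, 0.0]
force: [-1.2, -1.1, 1.5]
finger_gap: 0.0879
grip_force: 1.1
```

>>> send_rows(
  commands=[
    [4,0,0,0],
    [4,0,0,0],
    [4,0,0,0],
    [4,0,0,0],
    [4,0,0,0],
    [4,0,0,0],
    [0,0,0,0],
  ],
)

```text
time: 4.82
position: [0.5584, 0.036, 0.0726]
tcp_rot: [0.908, 0.419, 0.0, -0.0]
force: [0.1, -0.7, -0.1]
finger_gap: 0.0876
grip_force: 0.0
```

```bash
python3 - <<'E'
from h import *
o=manip.get_obs();print(o['time'],o['position'],o['force'])
a=snap('side')['frame'];cv2.imwrite('pics/s2.png',np.clip(cv2.resize(a[150:300,220:440],None,fx=3,fy=3)[:,:,::-1]*1.5,0,255).astype(np.uint8))
E
```

```text
4.825 [0.5583506  0.03600371 0.07260316] [ 0.08255066 -0.65640236 -0.07756972]
```

View pics/s2.png

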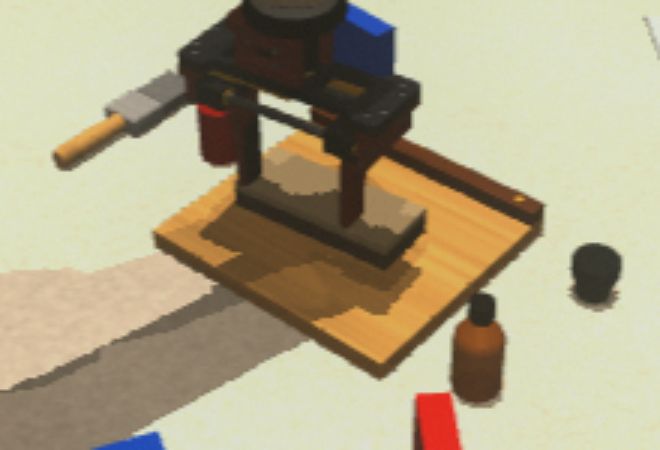

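The stone is flat with its pale side up, behind the fingers. Back off, square to the board, and lower.

>>> send_rows(
  commands=[
    [-12,0,0,0],
    [-12,0,0,0],
    [-12,0,0,0],
    [0,0,0,0.107],
    [0,-7,0,0],
    [0,0,12,0],
    [0,0,12,0],
    [0,0,12.5,0],
    [0,0,0,0],
  ],
)

```text
time: 6.0
position: [0.529, 0.0133, 0.0346]
tcp_rot: [0.929, 0.37, -0.001, -0.001]
force: [-0.4, -0.5, -0.8]
finger_gap: 0.0877
grip_force: 0.0
```

>>> send_rows(
  commands=[
    [8,0,0,0],
    [8,0,0,0],
    [8,0,0,0],
    [8,0,0,0],
    [6,0,0,0],
    [6,0,0,0],
    [6,0,0,0],
    [6,0,0,0],
    [6,0,0,0],
    [6,0,0,0],
  ],
)

```text
time: 7.25
position: [0.5797, 0.0603, 0.036]
tcp_rot: [0.929, 0.369, -0.0, -0.0]
force: [-1.7, -1.7, -1.0]
finger_gap: 0.0878
grip_force: 1.2
```

```bash
python3 - <<'E'
from h import *
o=manip.get_obs();p=o['position'];M=R.from_quat(o['tcp_rot']).as_matrix()
b=R.from_rotvec([0,0,-.757]).apply(p-np.array([.5985,.0544,0]));print(o['time'],b,np.arctan2(M[1,0],M[0,0]),R.from_rotvec([0,0,-.757]).apply(o['force']))
a=snap('top')['frame'];cv2.imwrite('pics/t3.png',np.clip(cv2.resize(a[115:280,225:395],None,fx=3.5,fy=3.5)[:,:,::-1]*1.6,0,255).astype(np.uint8))
E
```

```text
7.25 [-0.00959405  0.01717818  0.03598915] 0.7567828918143071 [-2.42111669 -0.02256959 -1.03191113]
```

View pics/t3.png

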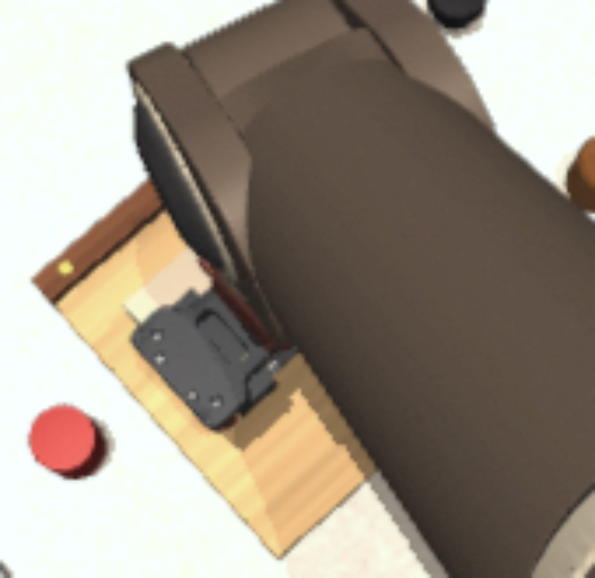

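The stone is being pushed squarely, with its pale corner at (125,300) and a gap to the rail. About 29 mm remain, and the push force is about 2.4 N.

>>> send_rows(
  commands=[
    [6,0,0,0],
    [6,0,0,0],
    [6,0,0,0],
    [4,0,0,0],
    [2,0,0,0],
    [1,0,0,0],
    [0,0,0,0],
  ],
)

```text
time: 8.18
position: [0.5976, 0.0771, 0.0362]
tcp_rot: [0.929, 0.369, 0.0, 0.0]
force: [-3.1, -2.3, 1.2]
finger_gap: 0.0879
grip_force: 2.0
```

>>> send_rows(
  commands=[
    [1,0,0,0],
    [1,0,0,0],
    [0,0,0,0],
  ],
)

```text
time: 8.55
position: [0.5992, 0.0785, 0.0362]
tcp_rot: [0.929, 0.369, 0.0, 0.0]
force: [-2.2, -2.6, 0.8]
finger_gap: 0.0877
grip_force: 2.0
```

>>> send_rows(
  commands=[
    [1,0,0,0],
    [1,0,0,0],
    [0,0,0,0],
  ],
)

```text
time: 8.93
position: [0.6006, 0.0799, 0.0362]
tcp_rot: [0.929, 0.369, 0.0, 0.0]
force: [-2.3, -3.3, 1.3]
finger_gap: 0.0877
grip_force: 2.1
```

>>> send_rows(
  commands=[
    [1,0,0,0],
    [1,0,0,0],
    [0,0,0,0],
  ],
)

```text
time: 9.3
position: [0.6021, 0.0812, 0.0362]
tcp_rot: [0.929, 0.369, 0.0, 0.0]
force: [-2.2, -3.4, 1.9]
finger_gap: 0.0882
grip_force: 2.2
```

>>> send_rows(
  commands=[
    [1,0,0,0],
    [1,0,0,0],
    [0,0,0,0],
  ],
)

```text
time: 9.68
position: [0.6029, 0.0821, 0.0362]
tcp_rot: [0.929, 0.369, -0.001, 0.0]
force: [-5.5, -5.3, 5.2]
finger_gap: 0.088
grip_force: 3.5
```

The force is rising and the arm is lagging, so the stone has reached the rail. A little more to seat both ends, then retreat.

>>> send_rows(
  commands=[
    [1,0,0,0],
    [1,0,0,0],
    [0,0,0,0],
  ],
)

```text
time: 10.05
position: [0.6029, 0.0821, 0.0361]
tcp_rot: [0.929, 0.369, -0.002, 0.001]
force: [-10.5, -8.1, 10.1]
finger_gap: 0.0879
grip_force: 6.5
```

>>> send_rows(
  commands=[
    [-6,0,0,0],
    [-8,0,0,0],
    [-15,0,0,0],
    [-15,0,0,0],
    [0,0,-40,0],
    [0,0,-50,0],
    [0,0,-50,0],
    [0,0,-50,0],
  ],
)

```text
time: 11.05
position: [0.5722, 0.0531, 0.2277]
tcp_rot: [0.929, 0.369, 0.0, 0.0]
force: [1.5, 0.1, -0.4]
finger_gap: 0.0881
grip_force: 0.0
```

>>> send_rows(
  commands=[
    [-50,0,0,0],
    [-50,0,0,0],
    [-50,0,0,0],
    [-30,30,0,0],
    [0,50,0,0],
    [0,50,0,0],
    [0,50,0,0],
    [0,50,0,0],
    [0,0,0,0],
  ],
)

```text
time: 12.18
position: [0.6, -0.2406, 0.2246]
tcp_rot: [0.93, 0.367, -0.0, -0.0]
force: [-0.8, 0.5, -0.9]
finger_gap: 0.0878
grip_force: 0.0
```

```bash
python3 - <<'E'
from h import *
print(manip.get_obs()['time'],manip.get_obs()['position'])
a=snap('top','t4f.png')['frame'];cv2.imwrite('pics/t4.png',np.clip(cv2.resize(a[115:280,225:395],None,fx=3.5,fy=3.5,interpolation=cv2.INTER_CUBIC)[:,:,::-1]*1.5,0,255).astype(np.uint8))
E
```

```text
12.175 [ 0.60004757 -0.24061243  0.22455415]
```

View pics/t4.png

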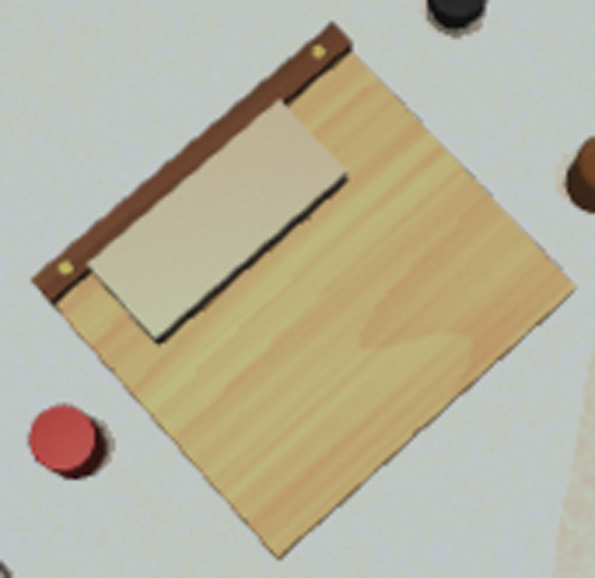

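Pale side up, and the long side lies against the rail from (88,264) to (280,98). Checking the numbers.

```bash
python3 - <<'E'
from h import *
a=snap('top');f=lambda u,v,z:ray(a,(u/3.5+225,v/3.5+115),z)
S=np.array([f(88,264,.042),f(280,98,.042),f(347,177,.042),f(158,341,.042),f(54,303,.032),f(352,47,.032)])
print(R.from_rotvec([0,0,-.757]).apply(S-np.array([.5985,.0544,0])).round(4))
E
```

```text
[[ 0.0915  0.0889  0.042 ]
 [ 0.092  -0.0617  0.042 ]
 [ 0.0293 -0.0584  0.042 ]
 [ 0.03    0.0885  0.042 ]
 [ 0.0897  0.1183  0.032 ]
 [ 0.0895 -0.1179  0.032 ]]
```

Both ends measure within about 2 mm of the rail face. The middle is at y ≈ +14 mm, and the stone is flat.

```bash
python3 -c "
from h import *
print(workorder.close_job())"
```

```text
the job is handed in; nothing more can be done
None
```

The job is handed in (no verdict came back): by the last top-camera check the stone lies flat, pale side up, both ends within about 2 mm of the rail and its middle about 14 mm off the board's middle; it was only pushed with the fingertips, and the arm went nowhere near the oil bottle, loupe, wax stub or brush.

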